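# Turn the blue locking key until it drops home on the carrier tray

## Robot

A 6-joint arm with a two-finger parallel gripper is mounted at the origin on the work surface. World frame = base frame: x ahead of the robot, y to its left, z up, the work surface at z = 0. Lengths are in mm, angles in rad, forces in N, time in s.
With the tool pointing down it reaches from about 275 to 750 mm from the base axis. Payload 10.2 kg.
Tool frame: the origin (TCP) lies midway between the tips of the shut fingers; the grasp point (between the pads) lies 19 mm behind it; z points along the fingers, y is the direction in which the jaws open and shut (so a half turn about z gives the same grasp; the last joint's range is limited). The gripper opens to 85 mm and grips with 20 to 120 N. Pads are 22 mm wide; open, the fingers measure 114 mm over their backs; the gripper's body (76 mm by 85 mm) begins 54 mm behind the grasp point. The pads swing forward as they close: fully open they stand 13 mm farther back than shut.
Start: joints at [0.941, 0.313, 1.498, -0, 1.331, -0.223], TCP at [207.741, 482.156, 231.294] pointing down, gripper open.
Joint ranges: [-2.94, 2.94], [-0.97, 2.17], [0.19, 2.56], [-1.23, 4.37], [0.02, 3.11], [-2.88, 2.88]. Speed limits (rad/s): [2.39, 2.39, 3.01, 3.14, 3.14, 3.14].

## Interface

Orientations are given as a unit quaternion [w, x, y, z].
In Python, from rig import sense, optics, ctrl gives the robot as it stands.
- The arm moves only by the tool play_rows, never from a script. Its argument "plan" is a list of rows, each a list of 7 numbers: the shift along the world's x, y, z in mm, then the turn, a rotation vector about the world's x, y, z in rad, then the opening, from -1 (shut) to 1 (fully open), so that 0 is half open. A call has 1 to 5 rows; each row shifts and turns the pose as measured when the row begins; what a row does not reach is not made up. A row lasts 1/12 s, in which the tool goes at most 41.7 mm and 7.16 degrees, less where a joint would pass 70% of its speed; a pose out of reach is approached as far as the arm can. A call is refused whole if a number of a shift passes 41.7 or a number of a turn 0.125, either way. A call with a gripper value outside its range is refused whole. The fingers move at their own pace and stop on an object; "grip_force" is the grip in N (left out, the last holds). Time passes only in rows, so rows that do not move let the fingers close. It gives the time, the measured TCP pose, the force and the opening at its end, in the units of the state.
- sense(): the state, without advancing time (a new reading comes with each control period).
- optics.capture(name): name is "scene" or "top" or "wrist"; returns a dict with "img" (420x560x3 uint8, blue, green, red), "fx", "fy", "cx", "cy" (pixels), "world_to_cam" (4x4, takes a point from world to camera coordinates). Camera axes: x right, y up, looking along -z (the intrinsics and any distortion apply to the point x, -y, -z); pixel columns grow to the right and rows downward; lengths in mm; the calibration is good to about 2 mm. A picture is of the moment at which its call begins. There is no depth.
- ctrl.finish_job(): hands the job in, once; it reports no verdict.
The state is a dict: "time_s": time; "joints": joint angles; "dq": joint speeds; "tau": joint torques, N m; "eef_pos": TCP position; "ee_rot": TCP orientation; "force": force on the tool from outside, world axes, zero at the start; "wrist_torque": the same for the moment, N m; "grip_width": opening from 0.0 (shut) to 1.0 (fully open).
Only numpy, scipy, OpenCV 4.12 (cv2) and the standard library are available. Lean on these libraries where they do the work, as an engineer would, in place of code of your own. Each camera call takes 0.05 s, during which the arm holds its last target. There are 200 camera calls.

## Task

The carrier tray must be locked down at both ends, but the blue T-handled key still rides high on its lock. Without pulling it out, turn the blue key back or forth until its cross pin lines up with the channel in the lock block, let it drop fully home, and let go of it. Leave the orange key, which is already home, as it is.

Things in the scene. Friction and masses are not known exactly. Their poses are not given: they have to be found in the camera images.
- key_blue: Loose 120 g steel key with blue T handle, upright in lock_blue's bore. Origin: lower end of its 14 mm round shaft; z up the shaft, x along handle and pin; same after a half turn. Cross pin 44 (x) by 7 by 8 mm high, underside 34 mm above origin. Starts with the pin on the lock's top, origin 24 mm above the lock's, 40 to 90 degrees either way off the channel; home is 14 mm lower.
- key_blue_grip (a point): Centre of the blue handle bar, on the key's axis 86 mm above the key's origin; axes as the key's. The bar is 60 mm (x) by 14 mm (y) by 20 mm high: pinch it across the 14 mm. Only the key's weight and light friction resist turning; the key may lean up to 5 degrees in the bore. The pin enters the channel when within about 10 degrees of it.
- lock_blue: Fixed block holding the blue key, 56 x 56 mm, 58 mm high, grey sides, two white cheeks on top with a brass channel between. Origin: centre of its underside, 12 mm above the work surface on the tray; z up. Bore 17 mm wide down its centre; open channel 17 mm wide, 14 mm deep across the top along the block's x. At either end of the tray.
- key_orange: Same key with orange handle, already home in a like block at the tray's other end, about 290 mm away; origin and axes as the blue key's. Leave it alone. Between the locks lie a 30 mm high black parts box and tweezers; a 148 mm high grey bottle stands on the bench beyond the tray's +y end.
Things that resemble listed ones, but are neither listed nor needed, are in the scene too. Leave any green or turquoise look-alike of the key_blue alone.

How it is judged:
By the outcome, as a careful person would: the job done as asked, in the order asked, and still so for the second after the job is handed in, with the robot touching nothing.
It also fails if it takes over 32 s, if anything falls off the work surface, if the arm or the gripper's body presses on something with over 40 N, if the wrist force passes 120 N, or if a joint passes its speed limit or range.

## Working session

There is one attempt and no reset: what is moved stays moved. The work goes in short steps, Python scripts to look and compute and a tool call to move; the robot and the scene stay as the last step left them, time stands still between calls to the robot, and variables do not carry over. Pictures are saved under pics/ and viewed, about 8 in all and at most 12, crops included, and the job is handed in when it is done.

Besides the shell and the picture viewer there is one more tool, called after "Request:" as a command line: name --pt "numbers of a row" for each row, then --argument value for the rest. play_rows: Moves the arm, as the interface text tells. Its arguments: {"type":"object","properties":{"plan":{"type":"array"},"grip_force":{"type":"number"}},"required":["plan"]}

```bash
mkdir -p pics; cat > h.py <<'E'
import numpy as np,cv2
from rig import sense,optics,ctrl
def proj(c,P):
    P=np.atleast_2d(P);q=(c["world_to_cam"]@np.c_[P,np.ones(len(P))].T).T
    return np.c_[c["cx"]+c["fx"]*q[:,0]/-q[:,2],c["cy"]-c["fy"]*q[:,1]/-q[:,2]]
def cast(c,uv,z):
    uv=np.atleast_2d(uv).astype(float);W=np.linalg.inv(c["world_to_cam"])
    d=np.c_[(uv[:,0]-c["cx"])/c["fx"],-(uv[:,1]-c["cy"])/c["fy"],-np.ones(len(uv))]@W[:3,:3].T
    o=W[:3,3];return o+d*((z-o[2])/d[:,2])[:,None]
E
python3 - <<'E'
from h import *
s=sense();print(s)
ims=[]
for n in["scene","top"]:
    c=optics.capture(n);print(n,{k:v for k,v in c.items() if k not in("img","world_to_cam")});cv2.imwrite(f"pics/{n}0.png",c["img"])
    W=np.linalg.inv(c["world_to_cam"]);print(W[:3,3])
E
```

```text
{'time_s': 0.0, 'joints': array([ 9.40608669e-01,  3.13468655e-01,  1.49845006e+00,  7.54283409e-06,
        1.33097754e+00, -2.23382893e-01]), 'dq': array([-9.84292480e-04,  2.76102631e-04, -2.17963853e-03,  1.00471739e-03,
       -5.33296856e-05, -7.38258148e-04]), 'tau': array([ 2.97883207e-04, -4.12256062e+01, -2.59750110e+01, -1.58382923e-04,
        4.07106592e-03,  8.89525381e-06]), 'eef_pos': array([207.57721903, 481.94258628, 230.72064164]), 'ee_rot': array([-2.73143500e-04,  2.02003572e-01,  9.79384568e-01, -5.91815378e-04]), 'force': array([ 0.6530763 ,  0.20873479, -0.51601605]), 'wrist_torque': array([-0.04325093, -0.05131087,  0.02114654]), 'grip_width': 0.9976295923262497}
scene {'fx': 441.31227481037354, 'fy': 441.31227481037354, 'cx': 277.0282152157581, 'cy': 204.82881578620837}
[844.02416424 123.45425805 733.99371289]
top {'fx': 408.9993843751309, 'fy': 408.9993843751309, 'cx': 285.98571128881673, 'cy': 211.0768798334387}
[322.2242765  -63.56443097 752.318109  ]
```

View pics/scene0.png

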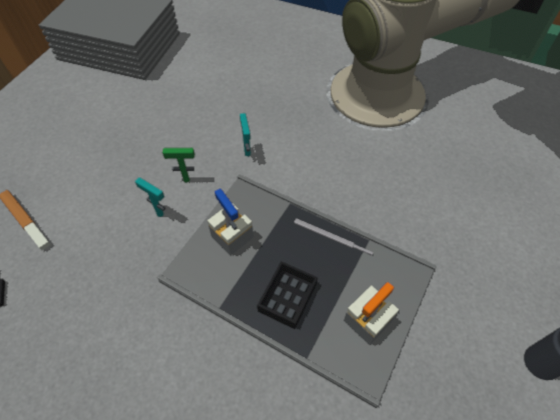

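View pics/top0.png

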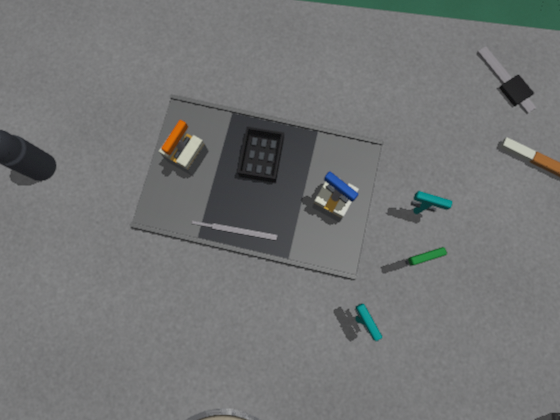

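Blue candidates: the blue handle at scene (227,204) / top (341,186). Look-alikes to leave alone: turquoise at scene (150,188) and (245,125), green at (180,153). Blue is the only one seated in a white-cheeked lock on the tray.

```bash
python3 - <<'E'
from h import *
C={n:optics.capture(n) for n in("scene","top")}
rays=[]
tiles=[]
for n,(u,v) in(("scene",(228,215)),("top",(339,195))):
    c=C[n];im=c["img"];hsv=cv2.cvtColor(im,cv2.COLOR_BGR2HSV)
    b=cv2.inRange(hsv,(108,120,50),(130,255,255))
    b[:v-50]=0;b[v+50:]=0;b[:,:u-50]=0;b[:,u+50:]=0
    ys,xs=np.nonzero(b);r=cv2.minAreaRect(np.c_[xs,ys].astype(np.float32));print(n,"blue",len(xs),r)
    box=cv2.boxPoints(r);print(cast(c,box,130).round(1).tolist(), "c",cast(c,[r[0]],126).round(1))
    w=cv2.inRange(hsv,(0,0,150),(40,70,255));w[:v-40]=0;w[v+40:]=0;w[:,:u-40]=0;w[:,u+40:]=0
    ys,xs=np.nonzero(w);P=cast(c,np.c_[xs,ys],70);print("white",len(xs),P.mean(0),cv2.minAreaRect(P[:,:2].astype(np.float32)))
    W=np.linalg.inv(c["world_to_cam"]);rays.append((W[:3,3],cast(c,[r[0]],0)[0]))
    tiles.append(cv2.resize(im[v-40:v+40,u-40:u+40],(400,400),interpolation=cv2.INTER_CUBIC))
(o1,p1),(o2,p2)=rays;d1=p1-o1;d2=p2-o2
t=np.linalg.lstsq(np.c_[d1,-d2],o2-o1,rcond=None)[0];print("tri",o1+d1*t[0],o2+d2*t[1])
cv2.imwrite("pics/crop1.png",np.hstack(tiles))
E
```

```text
scene blue 297 ((225.9256591796875, 203.69593811035156), (33.82806396484375, 9.532305717468262), 54.462318420410156)
[[495.8, -158.9, 130.0], [480.2, -152.5, 130.0], [516.4, -96.7, 130.0], [531.0, -103.3, 130.0]] c [[ 504.  -128.9  126. ]]
white 351 [ 511.4351148  -132.19563938   70.        ] ((502.400146484375, -130.32196044921875), (56.62409591674805, 56.19004821777344), 67.77737426757812)
top blue 372 ((340.4512023925781, 186.06097412109375), (37.325531005859375, 10.151294708251953), 38.65980911254883)
[[508.7, -100.2, 130.0], [522.9, -108.7, 130.0], [491.0, -158.2, 130.0], [477.0, -149.5, 130.0]] c [[ 501.  -129.7  126. ]]
white 194 [ 489.43222643 -131.21838125   70.        ] ((501.85675048828125, -130.4820098876953), (56.35744857788086, 56.43940734863281), 68.1046142578125)
tri [ 502.07472636 -130.38002948  122.50217552] [ 501.96745807 -130.08730906  122.44065031]
```

View pics/crop1.png

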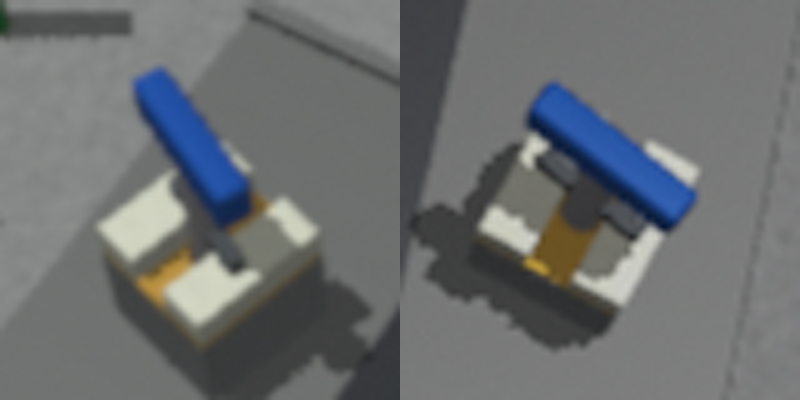

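The crop shows the blue key's handle at about 57° world and its pin lying across the cheeks. The brass channel runs at about −22°. The triangulated handle height of 122.5 matches the expected 122. So I'll grasp at (502,−130.4) and turn about −80°.

Request:
play_rows --pt "16.4 -34 0 0 0 -0.115 1" --pt "16.4 -34 0 0 0 -0.115 1" --pt "16.4 -34 0 0 0 -0.115 1" --pt "16.4 -34 0 0 0 -0.115 1" --pt "16.4 -34 0 0 0 -0.115 1"

```text
time_s: 0.62
eef_pos: [288.1, 309.7, 229.2]
ee_rot: [-0.001, 0.477, 0.879, -0.0]
force: [0.9, -0.1, 0.4]
grip_width: 1.0
```

Request:
play_rows --pt "16.4 -34 0 0 0 -0.115 1" --pt "16.4 -34 0 0 0 -0.115 1" --pt "16.4 -34 0 0 0 -0.115 1" --pt "16.4 -34 0 0 0 -0.115 1" --pt "16.4 -34 0 0 0 -0.115 1"

```text
time_s: 1.03
eef_pos: [371.2, 130.9, 229.4]
ee_rot: [-0.001, 0.716, 0.698, 0.0]
force: [0.6, 0.9, -0.3]
grip_width: 0.998
```

Request:
play_rows --pt "16.4 -34 0 0 0 -0.115 1" --pt "16.4 -34 0 0 0 -0.115 1" --pt "16.4 -34 0 0 0 -0.115 1" --pt "16.4 -34 0 0 0 -0.115 1" --pt "16.4 -34 0 0 0 -0.115 1"

```text
time_s: 1.45
eef_pos: [454.8, -49.1, 229.9]
ee_rot: [0.0, 0.892, 0.452, 0.001]
force: [0.7, -0.0, -0.3]
grip_width: 0.999
```

Request:
play_rows --pt "15.7 -27 -15 0 0 0.02 1" --pt "15.7 -27 -15 0 0 0.02 1" --pt "15.7 -27 -15 0 0 0.02 1" --pt "0 0 0 0 0 0 1"

```text
time_s: 1.78
eef_pos: [505.1, -141.0, 182.6]
ee_rot: [0.001, 0.881, 0.474, 0.002]
force: [-0.4, 0.5, -0.6]
grip_width: 0.999
```

```bash
cat > m.py <<'E'
from h import *
import sys
tag=sys.argv[1];z=float(sys.argv[2])
s=sense();a,b=s["ee_rot"][1:3];ya=np.degrees(2*np.arctan2(b,a))-90
print("t",s["time_s"],"pos",s["eef_pos"].round(1),"yaw_y",round(ya,1),"f",s["force"].round(1),"q6",s["joints"][5].round(2),s["grip_width"])
c=optics.capture("wrist");cv2.imwrite(f"pics/{tag}.png",c["img"])
for n in("wrist","scene","top"):
    k=c if n=="wrist" else optics.capture(n)
    hsv=cv2.cvtColor(k["img"],cv2.COLOR_BGR2HSV);m=cv2.inRange(hsv,(108,120,50),(130,255,255))
    m=cv2.morphologyEx(m,cv2.MORPH_OPEN,np.ones((3,3)))
    L,lab,st,ce=cv2.connectedComponentsWithStats(m)
    p=proj(k,[[502,-130.4,z]])[0]
    ids=[i for i in range(1,L) if st[i,4]>60 and np.hypot(*(ce[i]-p))<120]
    if not ids: print(n,"none");continue
    i=max(ids,key=lambda i:st[i,4])
    cnt=np.argwhere(lab==i)[:,::-1];r=cv2.minAreaRect(cnt.astype(np.float32))
    P=cast(k,cv2.boxPoints(r),z)[:,:2];e=max([P[1]-P[0],P[2]-P[1]],key=np.linalg.norm)
    print(n,"px",ce[i].round(1),st[i,4],"ctr@z",P.mean(0).round(1),"len",np.linalg.norm(e).round(1),"wid",np.linalg.norm([P[1]-P[0],P[2]-P[1]],axis=1).min().round(1),"ang",np.degrees(np.arctan2(e[1],e[0])).round(1)%180)
E
python3 m.py w1 132
```

```text
t 1.7833 pos [ 505.1 -141.   182.6] yaw_y -33.4 f [-0.4  0.5 -0.6] q6 0.09 0.9994154599360381
wrist px [263.  219.1] 1947 ctr@z [ 503.7 -129.3] len 60.9 wid 13.3 ang 57.599999999999994
scene px [226.  203.9] 285 ctr@z [ 506.9 -127. ] len 66.5 wid 15.0 ang 55.5
top none
```

View pics/w1.png

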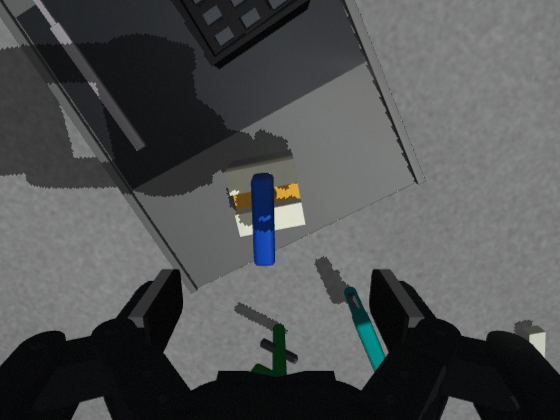

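The wrist view shows the blue bar upright at (263,219) between the open jaws, the brass channel crossing it almost at right angles, and the turquoise and green keys well clear. Centring and descending now.

Request:
play_rows --pt "-2.6 11 -10 0 0 0.015 1" --pt "0 0 -5 0 0 0 1" --pt "0 0 0 0 0 0 1"

```text
time_s: 2.18
eef_pos: [501.6, -123.3, 173.0]
ee_rot: [0.004, 0.876, 0.482, 0.004]
force: [0.3, -0.0, 0.8]
grip_width: 0.998
```

```bash
python3 m.py w2 132
```

```text
t 2.1833 pos [ 501.6 -123.3  173. ] yaw_y -32.3 f [ 0.3 -0.   0.8] q6 0.09 0.9975048044741225
wrist px [282.3 243. ] 2016 ctr@z [ 504.2 -128.6] len 62.5 wid 12.3 ang 58.599999999999994
scene px [226.  203.9] 288 ctr@z [ 506.8 -126.9] len 66.7 wid 15.7 ang 54.6
top none
```

Request:
play_rows --pt "0.5 -5 -15 0 0 0 1" --pt "0 0 -15 0 0 0 1" --pt "0 0 -10 0 0 0 1" --pt "0 0 0 0 0 0 1" --pt "0 0 0 0 0 0 1"

```text
time_s: 2.75
eef_pos: [504.0, -130.0, 135.5]
ee_rot: [0.007, 0.876, 0.482, 0.006]
force: [-0.3, -0.1, 1.4]
grip_width: 0.999
```

```bash
python3 m.py w3 132
```

```text
t 2.75 pos [ 504.  -130.   135.5] yaw_y -32.4 f [-0.3 -0.1  1.4] q6 0.08 0.9987926076261942
wrist px [273.4 262.6] 3014 ctr@z [ 504.4 -128.1] len 62.8 wid 12.7 ang 58.2
scene px [226.  203.9] 286 ctr@z [ 507.1 -127.1] len 66.5 wid 15.5 ang 55.5
top none
```

Request:
play_rows --pt "-1 0 -12 0.006 0.016 0 1" --pt "0 0 -12 0 0 0 1" --pt "0 0 -6 0 0 0 1" --pt "0 0 0 0 0 0 1" --pt "0 0 0 0 0 0 1"

```text
time_s: 3.32
eef_pos: [503.7, -130.3, 104.8]
ee_rot: [0.001, 0.876, 0.482, 0.001]
force: [0.2, 0.0, -0.5]
grip_width: 1.005
```

```bash
python3 m.py w4 132
```

```text
t 3.3167 pos [ 503.7 -130.3  104.8] yaw_y -32.4 f [ 0.2  0.  -0.5] q6 0.09 1.004808867041915
wrist px [273.7 293.4] 4437 ctr@z [ 504.8 -127.8] len 63.9 wid 12.9 ang 58.400000000000006
scene px [226.6 204.9] 267 ctr@z [ 508.6 -125. ] len 61.4 wid 15.5 ang 55.5
top none
```

View pics/w4.png

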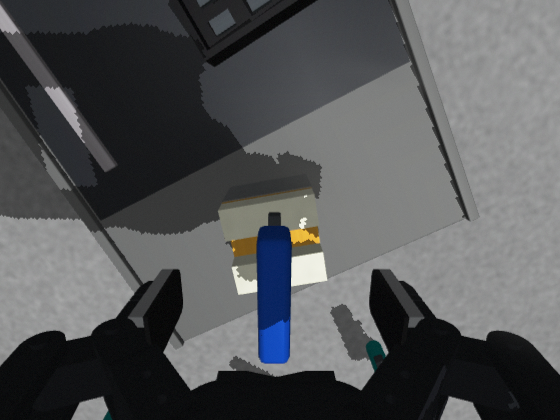

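The bar lies centred (x≈274) between the pads (x≈276) with nothing else between the jaws. Closing gently.

Request:
play_rows --pt "0 0 0 0 0 0 -1" --pt "0 0 0 0 0 0 -1" --pt "0 0 0 0 0 0 -1" --pt "0 0 0 0 0 0 -1" --pt "0 0 0 0 0 0 -1" --grip_force 20

```text
time_s: 3.88
eef_pos: [504.4, -130.7, 106.7]
ee_rot: [0.002, 0.876, 0.482, 0.002]
force: [0.1, 0.3, 0.1]
grip_width: 0.299
```

Request:
play_rows --pt "0 0 0 0 0 0 -1" --pt "0 0 0 0 0 0 -1" --pt "0 0 0 0 0 0 -1" --pt "0 0 0 0 0 0 -1" --pt "0 0 0 0 0 0 -1"

```text
time_s: 4.3
eef_pos: [504.4, -130.7, 106.8]
ee_rot: [0.002, 0.876, 0.482, 0.002]
force: [0.1, -0.0, 0.1]
grip_width: 0.156
```

Request:
play_rows --pt "0 0 0 0 0 -0.08 -1" --pt "0 0 0 0 0 -0.08 -1" --pt "0 0 0 0 0 -0.08 -1" --pt "0 0 0 0 0 -0.08 -1" --pt "0 0 0 0 0 0 -1"

```text
time_s: 4.72
eef_pos: [504.5, -130.7, 106.8]
ee_rot: [0.003, 0.944, 0.33, 0.001]
force: [0.5, 0.0, 1.3]
grip_width: 0.162
```

```bash
python3 m.py w5 132
```

```text
t 4.7167 pos [ 504.5 -130.7  106.8] yaw_y -51.5 f [0.5 0.  1.3] q6 0.42 0.16216057124856345
wrist px [275.6 290.9] 4309 ctr@z [ 506.9 -128.9] len 63.6 wid 12.7 ang 39.30000000000001
scene px [225.3 204. ] 280 ctr@z [ 508.5 -126.6] len 68.2 wid 15.5 ang 39.1
top none
```

Request:
play_rows --pt "-0.5 0.1 0 0 0 -0.1 -1" --pt "-0.5 0 0 0 0 -0.1 -1" --pt "0 0 0 0 0 -0.1 -1" --pt "0 0 0 0 0 -0.1 -1" --pt "0 0 0 0 0 0 -1"

```text
time_s: 5.28
eef_pos: [503.5, -130.7, 106.8]
ee_rot: [0.003, 0.991, 0.135, 0.001]
force: [0.0, -0.1, -0.3]
grip_width: 0.157
```

Request:
play_rows --pt "0 0 0 0 0 -0.1 -1" --pt "0 0 0 0 0 -0.1 -1" --pt "0 0 0 0 0 -0.1 -1" --pt "0 0 0 0 0 -0.1 -1" --pt "0 0 0 0 0 0 -1"

```text
time_s: 5.7
eef_pos: [503.4, -130.7, 106.7]
ee_rot: [0.003, 0.998, -0.062, 0.0]
force: [1.0, -0.0, -1.3]
grip_width: 0.158
```

```bash
python3 m.py w6 132
```

```text
t 5.7 pos [ 503.4 -130.7  106.7] yaw_y -97.1 f [ 1.  -0.  -1.3] q6 1.22 0.15780091523925008
wrist px [275.6 290.8] 4320 ctr@z [ 506.6 -130.9] len 63.6 wid 12.7 ang 173.7
scene px [220.2 210. ] 149 ctr@z [ 520.7 -131.3] len 35.5 wid 18.3 ang 28.0
top none
```

Request:
play_rows --pt "0 0 0 0 0 -0.09 -1" --pt "0 0 0 0 0 -0.09 -1" --pt "0 0 0 0 0 -0.07 -1" --pt "0 0 0 0 0 0 -1" --pt "0 0 0 0 0 0 -1"

```text
time_s: 6.27
eef_pos: [503.1, -130.5, 106.2]
ee_rot: [0.003, 0.984, -0.179, -0.001]
force: [-0.1, 0.7, -0.2]
grip_width: 0.158
```

```bash
python3 m.py w7 132
```

```text
t 6.2667 pos [ 503.1 -130.5  106.2] yaw_y -110.6 f [-0.1  0.7 -0.2] q6 1.46 0.15819589895846917
wrist px [275.6 290.8] 4315 ctr@z [ 506.4 -131.5] len 63.4 wid 12.6 ang 160.2
scene px [218.3 209.7] 135 ctr@z [ 523.  -133.8] len 29.5 wid 18.2 ang 28.1
top none
```

View pics/w7.png

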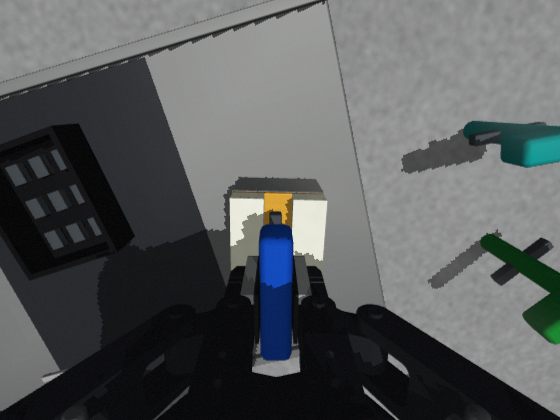

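The pin at (275,218) sits over the brass channel (265–292) and parallel to it. Lowering slowly while gripped, watching the force.

Request:
play_rows --pt "0 0 -2 0 0 -0.02 -1" --pt "0 0 -2 0 0 0 -1" --pt "0 0 -2 0 0 0 -1" --pt "0 0 0 0 0 0 -1"

```text
time_s: 6.75
eef_pos: [503.1, -130.5, 99.6]
ee_rot: [0.003, 0.982, -0.189, -0.001]
force: [-1.5, -0.2, -0.8]
grip_width: 0.162
```

Request:
play_rows --pt "0 0 -2 0 0 0 -1" --pt "0 0 -2 0 0 0 -1" --pt "0 0 0 0 0 0 -1"

```text
time_s: 7.0
eef_pos: [503.0, -130.5, 95.0]
ee_rot: [0.003, 0.982, -0.188, -0.001]
force: [-0.6, 0.0, -1.7]
grip_width: 0.154
```

Request:
play_rows --pt "0 0 -1.5 0 0 0 -1" --pt "0 0 -1 0 0 0 -1" --pt "0 0 0 0 0 0 -1"

```text
time_s: 7.25
eef_pos: [503.2, -130.5, 92.8]
ee_rot: [0.003, 0.982, -0.188, -0.001]
force: [0.9, 0.4, -0.9]
grip_width: 0.158
```

Request:
play_rows --pt "0 0 0 0 0 0 -0.4" --pt "0 0 0 0 0 0 -0.4" --pt "0 0 0 0 0 0 -0.4" --pt "0 0 0 0 0 0 -0.4" --pt "0 0 0 0 0 0 -0.4"

```text
time_s: 7.67
eef_pos: [503.5, -130.7, 93.0]
ee_rot: [0.003, 0.982, -0.188, -0.0]
force: [-0.4, -0.6, 0.1]
grip_width: 0.296
```

```bash
python3 m.py w8 118
```

```text
t 7.6667 pos [ 503.5 -130.7   93. ] yaw_y -111.7 f [-0.4 -0.6  0.1] q6 1.48 0.29616710816031194
wrist px [275.7 291.6] 4322 ctr@z [ 505.9 -131.4] len 63.9 wid 12.7 ang 159.2
scene px [219.8 213.4] 157 ctr@z [ 520.2 -132.3] len 27.7 wid 23.6 ang 154.4
top none
```

View pics/w8.png

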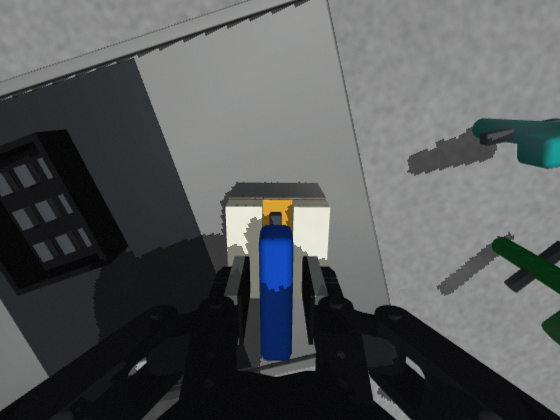

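The jaws are clear of the bar on both sides, and the pin is between the cheeks. Opening wider and rising straight up.

Request:
play_rows --pt "0 0 0 0 0 0 0.3" --pt "0 0 0 0 0 0 0.3" --pt "0 0 0 0 0 0 0.3" --pt "0 0 5 0 0 0 0.3" --pt "0 0 10 0 0 0 0.3"

```text
time_s: 8.23
eef_pos: [502.6, -130.2, 107.2]
ee_rot: [0.002, 0.982, -0.188, -0.002]
force: [0.7, 0.5, -0.0]
grip_width: 0.651
```

Request:
play_rows --pt "0 0 20 0 0 0 0.3" --pt "0 0 25 0 0 0 0.3" --pt "0 0 25 0 0 0 0.3" --pt "0 0 25 0 0 0 0.3" --pt "0 0 0 0 0 0 0.3"

```text
time_s: 8.65
eef_pos: [502.2, -130.0, 211.6]
ee_rot: [0.003, 0.982, -0.188, -0.001]
force: [-0.4, 0.2, 1.1]
grip_width: 0.65
```

Request:
play_rows --pt "-25 20 10 0 0 0 0.3" --pt "-30 30 0 0 0 0 0.3" --pt "-30 30 0 0 0 0 0.3" --pt "-20 30 0 0 0 0 0.3" --pt "0 0 0 0 0 0 0.3"

```text
time_s: 9.07
eef_pos: [392.9, -17.8, 223.9]
ee_rot: [0.003, 0.982, -0.19, 0.002]
force: [0.7, -1.3, 0.3]
grip_width: 0.65
```

```bash
python3 m.py w9 118; python3 - <<'E'
from h import *
C={n:optics.capture(n) for n in("scene","top","wrist")};t=[];R=[]
for n in C:
    c=C[n];u,v=proj(c,[[502,-130.4,90]])[0].astype(int);print(n,u,v)
    if n!="wrist" or (40<u<520 and 40<v<380): t.append(cv2.resize(c["img"][max(v-40,0):v+40,max(u-40,0):u+40],(260,260),interpolation=cv2.INTER_CUBIC))
    hsv=cv2.cvtColor(c["img"],cv2.COLOR_BGR2HSV);m=cv2.inRange(hsv,(108,120,50),(130,255,255));k=np.zeros_like(m);k[max(v-60,0):v+60,max(u-60,0):u+60]=1
    ys,xs=np.nonzero(m*k)
    if len(xs)<60: continue
    r=cv2.minAreaRect(np.c_[xs,ys].astype(np.float32));W=np.linalg.inv(c["world_to_cam"]);R.append((n,W[:3,3],cast(c,[r[0]],0)[0],len(xs)))
for i in range(len(R)):
  for j in range(i):
    d1=R[i][2]-R[i][1];d2=R[j][2]-R[j][1];s=np.linalg.lstsq(np.c_[d1,-d2],R[j][1]-R[i][1],rcond=None)[0]
    print(R[i][0],R[j][0],(R[i][1]+d1*s[0]).round(1),(R[j][1]+d2*s[1]).round(1))
cv2.imwrite("pics/end.png",np.hstack(t))
E
```

```text
t 9.0667 pos [392.9 -17.8 223.9] yaw_y -111.9 f [ 0.7 -1.3  0.3] q6 1.61 0.6497487435834876
wrist px [364.   27.8] 1384 ctr@z [ 490.  -122.8] len 35.6 wid 16.5 ang 158.1
scene px [227.3 208.4] 346 ctr@z [ 506.  -124.8] len 61.0 wid 21.7 ang 158.4
top px [342.1 183. ] 186 ctr@z [ 505.9 -130.8] len 47.0 wid 13.0 ang 158.5
scene 227 214
top 338 191
wrist 354 24
top scene [ 507.4 -131.4  117.2] [ 505.4 -125.7  116. ]
wrist scene [ 495.7 -130.2   98.1] [ 496.1 -132.6   98.9]
wrist top [ 492.1 -119.8  132.8] [ 501.8 -129.3  136.6]
```

View pics/end.png

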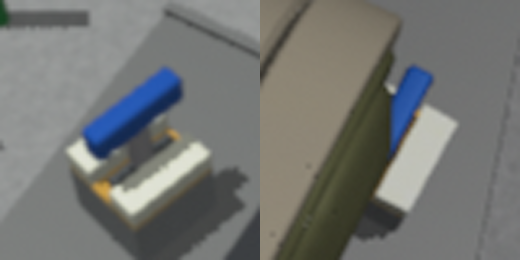

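The scene crop shows the handle along the channel with the pin sunk between the cheeks, but the arm hides the top view. I'll move the arm aside and check the height.

Request:
play_rows --pt "-8 35 0 0 0 0 0.3" --pt "-8 35 0 0 0 0 0.3" --pt "-8 35 0 0 0 0 0.3" --pt "-8 35 0 0 0 0 0.3" --pt "-8 35 0 0 0 0 0.3"

```text
time_s: 9.78
eef_pos: [359.0, 151.1, 222.4]
ee_rot: [0.004, 0.98, -0.2, 0.001]
force: [-0.2, -0.6, 0.4]
grip_width: 0.654
```

Request:
play_rows --pt "-5 30 0 0 0 0 0.3" --pt "-5 30 0 0 0 0 0.3" --pt "0 0 0 0 0 0 0.3" --pt "0 0 0 0 0 0 0.3"

```text
time_s: 10.12
eef_pos: [348.6, 218.1, 221.6]
ee_rot: [0.004, 0.98, -0.198, -0.0]
force: [0.4, -0.6, -0.6]
grip_width: 0.653
```

```bash
python3 - <<'E'
from h import *
for name,lo,hi,X in(("blue",(108,120,50),(130,255,255),[502,-130.4,108]),("orange",(3,180,100),(14,255,255),None)):
  R=[]
  for n in("scene","top"):
    c=optics.capture(n);hsv=cv2.cvtColor(c["img"],cv2.COLOR_BGR2HSV);m=cv2.inRange(hsv,lo,hi)
    u,v=proj(c,[X])[0].astype(int) if X else ((378,299) if n=="scene" else (175,137))
    k=np.zeros_like(m);k[v-30:v+30,u-30:u+30]=1;ys,xs=np.nonzero(m*k)
    r=cv2.minAreaRect(np.c_[xs,ys].astype(np.float32));W=np.linalg.inv(c["world_to_cam"])
    B=cast(c,cv2.boxPoints(r),116)[:,:2];e=max([B[1]-B[0],B[2]-B[1]],key=np.linalg.norm)
    print(name,n,len(xs),np.round(r[0],1),"len",np.linalg.norm(e).round(1),"ang",np.degrees(np.arctan2(e[1],e[0])).round(1)%180)
    R.append((W[:3,3],cast(c,[r[0]],0)[0]))
    if name=="blue": cv2.imwrite(f"pics/fin_{n}.png",cv2.resize(c["img"][v-40:v+40,u-40:u+40],(400,400),interpolation=cv2.INTER_CUBIC))
  d1,d2=R[0][1]-R[0][0],R[1][1]-R[1][0];s=np.linalg.lstsq(np.c_[d1,-d2],R[1][0]-R[0][0],rcond=None)[0]
  print(name,(R[0][0]+d1*s[0]).round(1),(R[1][0]+d2*s[1]).round(1))
cv2.imwrite("pics/fin.png",np.hstack([cv2.imread(f"pics/fin_{n}.png") for n in("scene","top")]))
E
```

```text
blue scene 350 [227.8 208.3] len 61.2 ang 158.4
blue top 297 [338.6 188.5] len 62.0 ang 158.7
blue [ 501.3 -128.7  108.6] [ 501.4 -129.   108.6]
orange scene 352 [377.2 299.2] len 64.1 ang 159.9
orange top 169 [173.6 135.9] len 58.2 ang 157.8
orange [555.9 151.3 109.2] [555.3 153.  109.6]
```

View pics/fin.png

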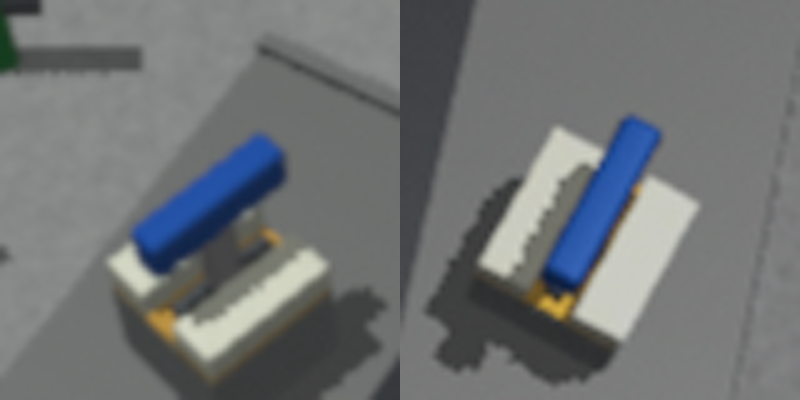

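The handle centre is at 108.6 mm, 13.9 mm lower than at the start, and it lies along the channel. The key is home, so I'm handing in.

```bash
python3 -c "
from rig import ctrl;print(ctrl.finish_job())"
```

```text
the job is handed in; nothing more can be done
None
```

The blue key is fully home and released. I pinched its handle at 20 N, turned it about 79° clockwise until the pin lined up with the channel, lowered it, let go and backed the arm away. It took about 10 s of the 32 s allowed.

**Height and angle:** with the arm clear, the two fixed cameras put the handle centre at 108.6 mm; fully home should be about 108. That is 13.9 mm lower than at the start (14 expected). The handle lies at about 158.5°, along the channel at about 158°.

**Force:** readings at the end of each move stayed under about 2 N.

**Orange key:** the arm never went near it. Its handle measures at home height (about 109 mm). I only measured it at the end, so I have no before-and-after comparison.

**Disagreements:** the wrist camera put the handle a few mm from where the two fixed cameras did. Height estimates taken while the arm or image edge cut off part of the handle were off, so I dropped them and measured again with a clear view.

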